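Fetch the scent tester from behind the stock and click it into the tester bar

ROBOT

A 7-joint arm with a two-finger parallel gripper is mounted at the origin on a cart in front of the work surface, level with it; the furniture and walls round the work are solid. World frame = base frame: x ahead of the robot, y to its left, z up, the work surface at z = 0. Lengths are in m, angles in rad, forces in N, time in s.
With the tool pointing down it reaches from about 0.4 to 0.85 m from the base axis. Payload 4.5 kg.
Tool frame: the origin (TCP) lies at the very end of the fingers, on their centre line; the grasp point (between the pads) lies 19 mm behind it; z points along the fingers, y is the line along which they close (so a half turn about z gives the same grasp; the last joint's range is limited). The gripper opens to 88 mm and grips with 3 to 60 N. Pads are 18 mm wide; open, the fingers measure 123 mm over their backs; the gripper's body (75 mm by 187 mm) begins 45 mm behind the grasp point.
Start: joints at [1.136, 0.689, -0.195, 1.565, 0.157, 0.902, -0.215], TCP at [0.282, -0.558, 0.239] pointing down, gripper open.
Joint ranges: [-3.01, 3.01], [-0.46, 2.08], [-1.47, 1.51], [0.13, 2.56], [-1, 4.14], [0.04, 2.09], [-2.66, 2.66]. Speed limits (rad/s): [2.57, 2.57, 3.14, 3.14, 3.14, 3.14, 3.14].

INTERFACE

Orientations are given as a unit quaternion [x, y, z, w].
In Python, from plant import r, optics gives the robot as it stands.
- The arm moves only by the tool servo_tool, never from a script. Its arguments are lists of equal length, an entry for each row: "translation": the shift along the tool's x, y, z in m, a list of three; "turn": the turn, a rotation vector about the tool's x, y, z in rad, a list of three. In form: {"translation": [[dx, dy, dz], ...], "turn": [[rx, ry, rz], ...]}. A call has 1 to 10 rows; each row shifts and turns the commanded pose from where the row before left it, along the tool's axes as they then stand; what a row does not reach is not made up. A row lasts 1/8 s, in which the tool goes at most 62.5 mm and 10.7 degrees, less where a joint would pass 70% of its speed; a pose out of reach is approached as far as the arm can. A call is refused whole if a number of a shift passes 0.0625 or a number of a turn 0.188, either way. A call with a gripper value outside its range is refused whole. "grip" is the opening, from 0 (shut) to 1 (fully open), set as the call begins (left out, the last holds). The fingers move at their own pace and stop on an object; "grip_force" is the grip in N (left out, the last holds). Time passes only in rows, so rows that do not move let the fingers close. It gives the time, the measured TCP pose, the force, the opening and the grip force at its end, in the units of the state.
- r.get_state(): the state, without advancing time (a new reading comes with each control period).
- optics.snapshot(name): name is "scene" or "top" or "wrist"; returns a dict with "img" (420x560x3 uint8, red, green, blue), "z_map" (420x560 float32, m along the optical axis (not along the pixel's ray), 0 where there is no reading), "mtx" (3x3 intrinsics, pixels), "R" (3x3) and "t" (3): a world point X has camera coordinates R X + t. Camera axes: x right, y down, z forward; pixel columns grow to the right and rows downward; lengths in m; the calibration is good to about 2 mm. A picture is of the moment at which its call begins.
- r.finish_job(): hands the job in; it is judged then, once.
The state is a dict: "clock": time; "q": joint angles; "qd": joint speeds; "joint_torque": joint torques, N m; "tool_pos": TCP position; "eef_rot": TCP orientation; "contact_force": force on the tool from outside, world axes, zero at the start; "moment": the same for the moment, N m; "opening": opening from 0.0 (shut) to 1.0 (fully open); "finger_force": force on a finger pad.
Only numpy, scipy, OpenCV 4.12 (cv2) and the standard library are available. Lean on these libraries where they do the work, as an engineer would, in place of code of your own. Each camera call takes 0.05 s, during which the arm holds its last target. There are 200 camera calls.

TASK

The amber scent tester has been left behind the oil tin and the upright white soap box on the dark display board. Stand both of those upright on the brown leather mat, then fetch the tester and push it down into the empty socket of the tester bar until it clicks fully home. Finally put the tin back upright in the middle of its round cork pad and the soap box back upright in the middle of its oblong blue felt pad, long way along the pad, and leave the candle in the patterned glass where it is.

Things in the scene. Friction and masses are not known exactly. Their poses are not given: they have to be found in the camera images.
- oil_tin: Yellow round oil tin with black shoulders and a bright screw cap, standing upright, 70 mm across, 128 mm high, about 0.19 kg. Origin at the centre of its underside, z up. The cap (37 mm across, 103 to 128 mm above the underside) is the easy grip, above a sloping shoulder (90 to 103 mm); it is fixed and does not turn.
- soap_box: White soap carton standing upright on its small end, 33 mm thick, 85 mm wide, 120 mm high, about 0.17 kg. Its own y axis points up, its x axis runs along the 85 mm width, its z axis through the 33 mm thickness. The origin lies halfway up, in the middle of one of the two large faces (the thickness runs from z = 0 to 33 mm). Grip it across the thickness.
- soap_foot (a point): Centre of the soap carton's underside as it stands on end (axes as the carton's); the carton's top is 120 mm above it.
- tester: Scent tester: amber glass bottle with a white label band and a brass cap, standing upright, 28 mm across from 13 mm to 64 mm above its foot, 64 mm high, 0.06 kg. Its foot tapers to 21 mm below a narrow groove 6 to 13 mm above the foot. Origin at the centre of its underside, z up.
- cork_pad: Round cork pad at the front of the dark display board (board 160 x 225 x 12 mm), beside the felt pad, fixed, 94 mm across, 4 mm thick, place of the oil tin. Origin at the centre of its underside, on the board 12 mm above the counter; its top is 16 mm above the counter.
- felt_pad: Oblong blue felt pad on the display board, fixed, 58 mm (its x) by 110 mm (its y) by 4 mm, place of the soap carton, whose 85 mm width lies along the pad's y. Origin at the centre of its underside, 12 mm above the counter; its top is 16 mm above the counter.
- leather_mat: Brown leather-faced mat, fixed, 141 mm (its x) by 221 mm (its y) by 10 mm, lying left or right of the board with its long side running away from the robot. Origin at the centre of its underside; its top is 10 mm above the counter.
- tester_bar: Tester bar, fixed: pale wooden block on a black base, 88 mm (x) by 164 mm (y) by 30 mm high, with two steel-ringed round sockets at y = -38 mm (empty) and y = +38 mm; the latter holds a fixed green tester with a white cap, 28 mm across, its top 77 mm above the counter. Origin at the centre of its underside, z up.
- socket (a point): Centre of the mouth of the bar's empty socket, 30 mm above the counter, z up. The hole is 30 mm across, 18 mm deep, with a 2 mm chamfer. Three sprung steel balls in its wall stop the foot about 9 mm above the floor, let it past with a push of 8 to 15 N and then snap it down. Home, the foot stands on the floor of the hole, 18 mm below this point.
- candle_glass: Loose bystander: candle in a glass with a black, white, red and blue pattern, 83 mm across, 75 mm high. Origin at the centre of its underside.
Not all that is in view belongs to the job. What is shaped like the oil_tin but purple is not meant.

How it is judged:
On the way, in this order (a step that is already met when the one before it is completed fails the run):
1. the oil tin and the soap carton both stand upright on the leather mat (x of oil_tin in the frame of leather_mat between -0.06 and 0.06 m and y of oil_tin in the frame of leather_mat between -0.1 and 0.1 m and z of oil_tin in the frame of leather_mat between 0.004 and 0.016 m and angle between oil_tin's own z axis and vertical below 0.12 rad and x of soap_foot in the frame of leather_mat between -0.06 and 0.06 m and y of soap_foot in the frame of leather_mat between -0.1 and 0.1 m and z of soap_foot in the frame of leather_mat between 0.004 and 0.016 m and angle between soap_box's own y axis and vertical below 0.12 rad), for 0.2 s.
2. the tester is clicked fully home in the empty socket while the tin and the carton still stand on the mat (all of step 1 and horizontal distance between tester and socket below 0.004 m and z of tester in the frame of socket below -0.0155 m and angle between tester's own z axis and vertical below 0.1 rad), for 0.2 s.
At the end, for the whole second after the job is handed in: Tester in the socket: within 4 mm of its axis, foot within 2.5 mm of its floor, upright; tin upright on the cork pad and carton on end on the felt pad, each within 15 mm of the pad's middle, the carton's width within 15 degrees of the pad's long side; all at rest (horizontal distance between tester and socket below 0.004 m and z of tester in the frame of socket below -0.0155 m and angle between tester's own z axis and vertical below 0.1 rad and horizontal distance between oil_tin and cork_pad below 0.015 m and z of oil_tin in the frame of cork_pad between 0.001 and 0.008 m and angle between oil_tin's own z axis and vertical below 0.12 rad and horizontal distance between soap_foot and felt_pad below 0.015 m and z of soap_foot in the frame of felt_pad between 0.001 and 0.008 m and angle between soap_box's own y axis and vertical below 0.12 rad and angle between the x axis of soap_box and the y axis of felt_pad, either way round below 0.26 rad and linear speed of each of oil_tin, soap_box, tester below 0.02 m/s); the robot touches nothing.
It fails at once if the candle in the patterned glass is moved by more than 20 mm (distance of candle_glass from where it was at the start of the episode above 0.02 m).
It also fails if it takes over 115 s, if anything falls off the work surface, if the arm or the gripper's body presses on something with over 40 N, if the wrist force passes 120 N, or if a joint passes its speed limit or range.

## Working session

There is one attempt and no reset: what is moved stays moved. The work goes in short steps, Python scripts to look and compute and a tool call to move; the robot and the scene stay as the last step left them, time stands still between calls to the robot, and variables do not carry over. Pictures are saved under pics/ and viewed, at most 14 in all, crops included, and the job is handed in when it is done.

Besides the shell and the picture viewer there is one more tool, called after "Request:" as a command line: name --argument value ..., lists and objects as JSON in quotes. servo_tool: Moves the arm, as the interface text tells. Its arguments: {"type":"object","properties":{"translation":{"type":"array"},"turn":{"type":"array"},"grip":{"type":"number"},"grip_force":{"type":"number"}},"required":["translation","turn"]}

```bash
mkdir -p pics; ls; cat > h.py <<'E'
import numpy as np, cv2
from plant import r, optics
def snap(n):
    s=optics.snapshot(n); 
    return s
def save(s,f): cv2.imwrite('pics/'+f,s['img'][:,:,::-1])
def cloud(s):
    z=s['z_map'].astype(float);K=s['mtx'];v,u=np.mgrid[:z.shape[0],:z.shape[1]]
    c=np.stack([(u-K[0,2])/K[0,0]*z,(v-K[1,2])/K[1,1]*z,z],-1)
    P=(c-s['t'])@s['R']; P[z==0]=np.nan
    return P
E
python3 - <<'E'
from h import *
import pickle
d={n:snap(n) for n in('scene','top')}
pickle.dump(d,open('d.pkl','wb'))
for n in d: save(d[n],n+'0.png'); print(n,d[n]['mtx'].round(1).tolist(),(-d[n]['R'].T@d[n]['t']).round(3),d[n]['R'].round(2).tolist())
s=r.get_state();print(s)
E
```

```text
pics
scene [[381.8, 0.0, 281.4], [0.0, 381.8, 206.7], [0.0, 0.0, 1.0]] [0.009 0.704 0.683] [[-0.79, -0.61, 0.0], [-0.33, 0.42, -0.85], [0.52, -0.67, -0.53]]
top [[486.4, 0.0, 278.3], [0.0, 486.4, 213.3], [0.0, 0.0, 1.0]] [ 0.497 -0.033  1.419] [[0.0, -1.0, 0.01], [-1.0, -0.0, -0.05], [0.05, -0.01, -1.0]]
{'clock': 0.1, 'q': array([ 1.1358022 ,  0.68994406, -0.19449841,  1.56618723,  0.1573344 ,
        0.90255234, -0.21511616]), 'qd': array([ 0.00224129, -0.00206512, -0.00015431, -0.00108301, -0.00049651,
       -0.00020335, -0.00018625]), 'joint_torque': array([-2.53841419e-03, -5.28502393e+01, -1.27122425e+00, -1.53838009e+01,
       -5.25770977e-02,  2.00091243e-03,  5.92576203e-05]), 'tool_pos': array([ 0.28206923, -0.55710084,  0.23797636]), 'eef_rot': array([ 9.72647435e-01,  2.32284840e-01, -2.76421779e-04, -8.02729130e-04]), 'contact_force': array([-0.09424171,  0.2302986 , -0.09335279]), 'moment': array([-0.01179673,  0.01643995,  0.04631254]), 'finger_force': 0.0, 'opening': 1.0011626394017366}
```

View pics/top0.png

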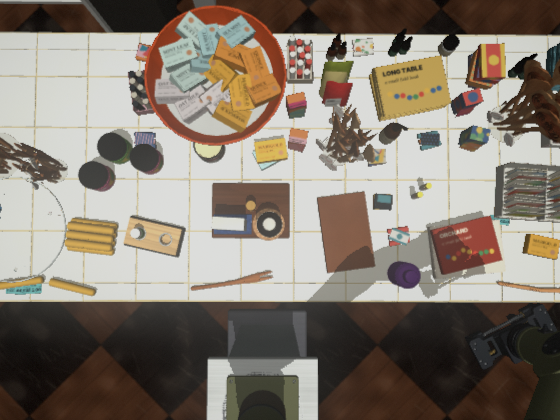

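View pics/scene0.png

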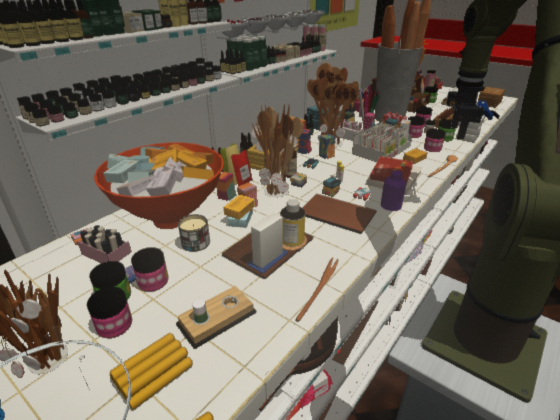

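The top view shows the board at about (250,210), with the tin at (268,223), the soap box at (232,224) and a small amber/brass tester at (251,205). The mat is at (346,231). The bar is at (155,235), with the white-capped tester at (138,233) and the empty ring at (165,238). The candle is at (208,148).

Lookalikes:
- **Tin:** yellow one (268,223) chosen; the purple one (404,275) is rejected.
- **Tester:** amber one at (251,205) on the board chosen; the green one in the bar (138,233) is rejected.
- **Soap box:** upright carton (232,224) chosen; the soap bars in the bowl and on the counter are rejected.

Next I'll take measurements and check these choices in one close crop.

```bash
python3 - <<'E'
from h import *
import pickle
d=pickle.load(open('d.pkl','rb'));s=d['top'];P=cloud(s);z=P[...,2]
c=s['img'][130:280,100:390,::-1];cv2.imwrite('pics/crop0.png',cv2.resize(c,None,fx=2.7,fy=2.7,interpolation=cv2.INTER_CUBIC))
hsv=cv2.cvtColor(s['img'],cv2.COLOR_RGB2HSV)
def reg(n,u0,u1,v0,v1,a,b):
    m=np.zeros(z.shape,bool);m[v0:v1,u0:u1]=1
    m&=(z>a)&(z<b);p=P[m]
    if len(p)<5: print(n,len(p));return
    (cx,cy),(w,h),ang=cv2.minAreaRect(p[:,:2].astype(np.float32))
    (ex,ey),er=cv2.minEnclosingCircle(p[:,:2].astype(np.float32))
    print(n,len(p),'mean',p.mean(0).round(4),'rect',np.round([cx,cy,w,h,ang],4),'circ',np.round([ex,ey,er],4))
reg('cap',245,295,195,245,.135,.16)
reg('soap',205,250,200,245,.128,.146)
reg('tester',235,262,190,218,.06,.09)
reg('board',205,295,175,245,.008,.02)
reg('mat',310,380,185,280,.006,.016)
reg('bar',115,195,205,265,.024,.036)
reg('gtest',115,195,205,265,.06,.09)
reg('candle',185,230,130,165,.05,.09)
reg('purple',380,425,250,295,.11,.15)
reg('counter',300,315,190,280,-.02,.02)
for u,v in((151,236),(165,238),(268,223),(251,205),(232,224),(346,231)): print(u,v,P[v,u].round(4))
E
```

```text
cap 138 mean [ 0.5335 -0.0186  0.1422] rect [ 0.5335 -0.0185  0.0316  0.0316  0.1841] circ [ 0.534  -0.0185  0.0172]
soap 411 mean [0.5352 0.0899 0.1357] rect [5.35300e-01 9.02000e-02 8.57000e-02 3.34000e-02 8.69038e+01] circ [0.5358 0.0906 0.0446]
tester 80 mean [0.5864 0.0335 0.0756] rect [5.86300e-01 3.35000e-02 2.51000e-02 2.51000e-02 8.89273e+01] circ [0.5867 0.0338 0.014 ]
board 2867 mean [0.5876 0.0373 0.013 ] rect [0.5727 0.0365 0.1684 0.2239 0.5095] circ [0.5738 0.0371 0.1358]
mat 3229 mean [ 0.5151 -0.2398  0.0101] rect [ 0.5188 -0.2353  0.2649  0.1949  1.1434] circ [ 0.5095 -0.2243  0.1499]
bar 1202 mean [0.5007 0.3129 0.03  ] rect [5.04700e-01 3.31900e-01 1.90300e-01 7.60000e-02 7.71957e+01] circ [0.5027 0.33   0.0979]
gtest 88 mean [0.5089 0.3501 0.0751] rect [ 0.5088  0.3514  0.0253  0.0273 22.3888] circ [0.5093 0.352  0.0145]
candle 375 mean [0.7403 0.1553 0.0618] rect [7.38800e-01 1.55200e-01 8.21000e-02 4.52000e-02 8.58252e+01] circ [0.7556 0.1541 0.0412]
purple 157 mean [ 0.3961 -0.3931  0.1246] rect [ 3.95700e-01 -3.94400e-01  3.26000e-02  3.42000e-02  7.87642e+01] circ [ 0.3954 -0.3948  0.0179]
counter 1343 mean [ 0.5071 -0.128  -0.0013] rect [ 0.5077 -0.1282  0.2603  0.0418  0.0395] circ [ 0.5077 -0.1283  0.1319]
151 236 [0.5014 0.3187 0.0293]
165 238 [0.4958 0.2829 0.0109]
268 223 [ 0.536  -0.0159  0.1433]
251 205 [0.588  0.0324 0.0709]
232 224 [0.5332 0.0788 0.1396]
346 231 [ 0.5175 -0.2397  0.0141]
```

View pics/crop0.png

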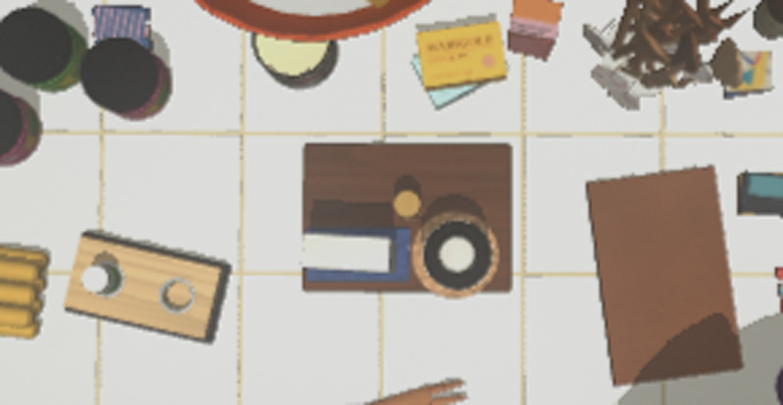

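The crop shows the tin's silver cap at about (456,254), the white carton top at (348,253), and the brass tester cap at (407,203) behind them. In the bar, the empty ring is at (178,293) and the white-capped green tester at (97,278). That confirms the choices. Now I'll get the mat, bar and bowl clearance, then move.

```bash
cat >> h.py <<'E'
def cast(s,uv,h):
    uv=np.asarray(uv,float).reshape(-1,2);K=s['mtx']
    d=np.c_[(uv[:,0]-K[0,2])/K[0,0],(uv[:,1]-K[1,2])/K[1,1],np.ones(len(uv))]@s['R']
    o=-s['R'].T@s['t'];return o+d*((h-o[2])/d[:,2])[:,None]
def blob(s,lo,hi,box,h,name=''):
    u0,u1,v0,v1=box;hsv=cv2.cvtColor(s['img'],cv2.COLOR_RGB2HSV)
    m=np.zeros(hsv.shape[:2],np.uint8);m[v0:v1,u0:u1]=cv2.inRange(hsv,lo,hi)[v0:v1,u0:u1]
    m=cv2.morphologyEx(m,cv2.MORPH_OPEN,np.ones((3,3)))
    c=max(cv2.findContours(m,0,1)[0],key=cv2.contourArea)[:,0]
    w=cast(s,c,h)[:,:2].astype(np.float32);a=cv2.minAreaRect(w)
    print(name,'rect',np.round(a[0],4),np.round(a[1],4),round(a[2],1),'circ',[np.round(x,4) for x in cv2.minEnclosingCircle(w)]);return w
E
python3 - <<'E'
from h import *
import pickle
d=pickle.load(open('d.pkl','rb'));s=d['top'];P=cloud(s)
hsv=cv2.cvtColor(s['img'],cv2.COLOR_RGB2HSV)
for u,v in((346,220),(355,262),(150,236),(240,187),(250,235),(284,225)):print(u,v,hsv[v,u])
blob(s,(0,60,40),(15,255,255),(310,385,180,280),.01,'mat')
blob(s,(10,50,100),(30,255,255),(115,200,205,265),.03,'bar')
b=P[20:145,150:285].reshape(-1,3);print('bowl zmax',np.nanmax(b[:,2]),'min x of z>.05',np.nanmin(b[b[:,2]>.05,0]),'z>.12',np.nanmin(b[b[:,2]>.1,0]))
E
```

```text
346 220 [ 11 105 131]
355 262 [10 87 91]
150 236 [ 18  95 217]
240 187 [ 11  90 110]
250 235 [ 10  86 118]
284 225 [ 14  97 160]
mat rect [ 0.5159 -0.2385] [0.2185 0.1381] 7.8 circ [array([ 0.5164, -0.238 ]), np.float64(0.1262)]
bar rect [0.5019 0.3146] [0.154  0.0791] 77.2 circ [array([0.5029, 0.3141]), np.float64(0.0837)]
bowl zmax 0.2337236354865027 min x of z>.05 0.7344237284337848 z>.12 0.7344237284337848
```

Request:
servo_tool --translation '[[0.03,0,-0.01],[0.055,0,-0.01],[0.06,0,-0.005],[0.06,0,0],[0.06,0,0],[0.06,0,0]]' --turn '[[0,0,-0.18],[0,0,-0.18],[0,0,-0.18],[0,0,-0.18],[0,0,-0.18],[0,0,-0.18]]' --grip 1.0

```text
clock: 0.85
tool_pos: [0.4609, -0.2992, 0.2635]
eef_rot: [0.713, 0.702, 0.0, 0.0]
contact_force: [-0.1, -0.4, -0.0]
opening: 1.0
finger_force: 0.0
```

Request:
servo_tool --translation '[[0.055,0.013,0.01],[0.06,0.014,0.015],[0.06,0.014,0.015],[0.06,0.014,0.01],[0.045,0.013,0.01],[0,0,0.02],[0,0,0],[0,0,0]]' --turn '[[0,0,-0.016],[0,0,0],[0,0,0],[0,0,0],[0,0,0],[0,0,0],[0,0,0],[0,0,0]]'

```text
clock: 1.85
tool_pos: [0.53, -0.0246, 0.1844]
eef_rot: [0.71, 0.704, -0.0, 0.0]
contact_force: [-0.1, -0.5, 0.1]
opening: 1.0
finger_force: 0.0
```

```bash
python3 - <<'E'
from h import *
s=snap('wrist');save(s,'w1.png')
st=r.get_state();print(st['tool_pos'].round(4),st['eef_rot'].round(4))
P=cloud(s);z=P[...,2]
for a,b,n in((.137,.152,'cap'),(.128,.141,'soap'),(.06,.085,'tester')):
    m=(z>a)&(z<b)
    k,l,stt,c=cv2.connectedComponentsWithStats(m.astype(np.uint8))
    for i in range(1,k):
        if stt[i,4]>150: p=P[l==i];print(n,stt[i,4],np.round(cv2.minAreaRect(p[:,:2].astype(np.float32))[0],4),np.round(cv2.minAreaRect(p[:,:2].astype(np.float32))[1],4),p.mean(0).round(4))
E
```

```text
[ 0.5303 -0.0247  0.1847] [7.098e-01 7.044e-01 1.000e-04 4.000e-04]
cap 5560 [0.5337 0.084 ] [0.0704 0.0328] [0.5339 0.0856 0.1378]
cap 1938 [ 0.5329 -0.0172] [0.0337 0.0343] [ 0.5328 -0.0158  0.1441]
soap 7125 [0.534  0.0841] [0.0714 0.0335] [0.5339 0.0858 0.1376]
soap 245 [ 0.5317 -0.0068] [0.034  0.0133] [ 0.5323 -0.0035  0.1351]
tester 1730 [0.7381 0.1281] [0.0296 0.0452] [0.7369 0.1285 0.0668]
tester 937 [0.5856 0.0344] [0.0271 0.027 ] [0.5847 0.0351 0.0765]
tester 5529 [ 0.7436 -0.0207] [0.0596 0.0884] [ 0.7427 -0.0186  0.0619]
tester 213 [0.5326 0.0103] [0.0151 0.0571] [0.5316 0.0139 0.073 ]
tester 1036 [ 0.7827 -0.0869] [0.0306 0.0413] [ 0.7762 -0.0799  0.0703]
```

View pics/w1.png

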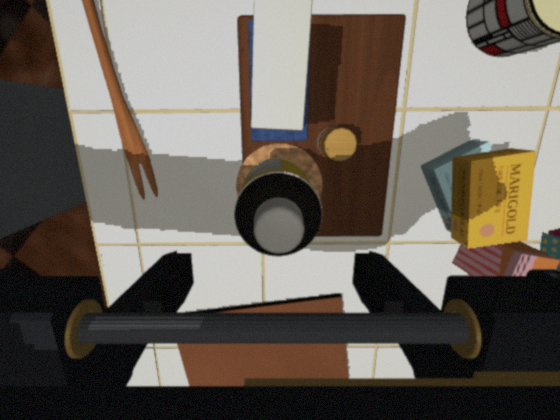

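The wrist view shows the tin cap at (277,220), ahead of the fingers and between them. Both views agree on the cap at about (0.533,-0.018). I'll grip it, lift a little and carry it to the mat.

Request:
servo_tool --translation '[[0.007,0.003,0],[0,0,0.02],[0,0,0.02],[0,0,0.021],[0,0,0],[0,0,0]]' --turn '[[0,0,0],[0,0,0],[0,0,0],[0,0,0],[0,0,0],[0,0,0]]'

```text
clock: 2.65
tool_pos: [0.5337, -0.0165, 0.124]
eef_rot: [0.709, 0.705, 0.001, 0.0]
contact_force: [-0.2, 0.9, -0.9]
opening: 0.997
finger_force: 0.0
```

Request:
servo_tool --translation '[[0,0,0],[0,0,0],[0,0,0],[0,0,0],[0,0,0],[0,0,0],[0,0,-0.02],[0,0,-0.02],[0,0,0],[0,0,0]]' --turn '[[0,0,0],[0,0,0],[0,0,0],[0,0,0],[0,0,0],[0,0,0],[0,0,0],[0,0,0],[0,0,0],[0,0,0]]' --grip 0.0 --grip_force 25

```text
clock: 3.9
tool_pos: [0.5324, -0.0169, 0.1624]
eef_rot: [0.709, 0.705, -0.001, -0.0]
contact_force: [0.1, -0.1, -3.1]
opening: 0.415
finger_force: 25.0
```

Request:
servo_tool --translation '[[-0.02,-0.007,0],[-0.04,-0.014,0],[-0.05,-0.018,0],[-0.05,-0.018,0],[-0.04,-0.013,0],[-0.02,-0.006,0],[-0.01,-0.003,0],[0,0,0.01],[0,0,0],[0,0,0]]' --turn '[[0,0,0],[0,0,0],[0,0,0],[0,0,0],[0,0,0],[0,0,0],[0,0,0],[0,0,0],[0,0,0],[0,0,0]]'

```text
clock: 5.15
tool_pos: [0.4532, -0.2448, 0.153]
eef_rot: [0.708, 0.706, 0.0, -0.0]
contact_force: [-0.4, 0.4, -2.7]
opening: 0.41
finger_force: 25.0
```

Request:
servo_tool --translation '[[0,0,0.015],[0,0,0.012],[0,0,0.005],[0,0,0.002],[0,0,0],[0,0,0]]' --turn '[[0,0,0],[0,0,0],[0,0,0],[0,0,0],[0,0,0],[0,0,0]]'

```text
clock: 5.9
tool_pos: [0.4529, -0.2463, 0.1194]
eef_rot: [0.709, 0.705, 0.0, 0.0]
contact_force: [0.3, 0.7, -2.5]
opening: 0.409
finger_force: 25.0
```

Request:
servo_tool --translation '[[0,0,0.0015],[0,0,0.001],[0,0,0]]' --turn '[[0,0,0],[0,0,0],[0,0,0]]'

```text
clock: 6.28
tool_pos: [0.453, -0.2463, 0.117]
eef_rot: [0.709, 0.705, 0.0, 0.0]
contact_force: [1.1, -0.2, 1.9]
opening: 0.414
finger_force: 25.0
```

Request:
servo_tool --translation '[[0,0,0],[0,0,0],[0,0,0],[0,0,-0.02],[0,0,-0.04],[0.02,0.005,-0.02],[0.05,0.015,0],[0.06,0.015,0],[0.06,0.015,0],[0.06,0.015,0]]' --turn '[[0,0,0],[0,0,0],[0,0,0],[0,0,0],[0,0,0],[0,0,0],[0,0,0],[0,0,0],[0,0,0],[0,0,0]]' --grip 0.8

```text
clock: 7.52
tool_pos: [0.5195, 0.0051, 0.1967]
eef_rot: [0.709, 0.705, -0.0, 0.0]
contact_force: [1.1, 0.1, -0.4]
opening: 0.801
finger_force: 0.0
```

Request:
servo_tool --translation '[[0.05,0.01,0],[0.03,0.005,0],[0.007,0,0],[0,0,0],[0,0,0]]' --turn '[[0,0,0.05],[0,0,0],[0,0,0],[0,0,0],[0,0,0]]'

```text
clock: 8.15
tool_pos: [0.5363, 0.0876, 0.1965]
eef_rot: [0.728, 0.686, -0.001, 0.0]
contact_force: [-0.6, -1.1, 0.1]
opening: 0.799
finger_force: 0.0
```

```bash
python3 - <<'E'
from h import *
s=snap('top');P=cloud(s);z=P[...,2]
def reg(n,a,b,x0,x1,y0,y1):
    m=(z>a)&(z<b)&(P[...,0]>x0)&(P[...,0]<x1)&(P[...,1]>y0)&(P[...,1]<y1);p=P[m]
    print(n,len(p),[np.round(q,4) for q in cv2.minAreaRect(p[:,:2].astype(np.float32))])
reg('tin',.12,.146,.4,.52,-.3,-.18)
s=snap('wrist');save(s,'w2.png');P=cloud(s);z=P[...,2]
reg('soap',.128,.146,.48,.6,.0,.2)
print(r.get_state()['tool_pos'],r.get_state()['eef_rot'])
E
```

```text
tin 147 [array([ 0.454 , -0.2472]), array([0.0322, 0.0335]), np.float64(39.9758)]
soap 4877 [array([0.5342, 0.0911]), array([0.0857, 0.0334]), np.float64(86.8217)]
[0.53647274 0.08804996 0.19658864] [ 7.27512817e-01  6.86093849e-01 -4.97950152e-04  2.89419250e-04]
```

Request:
servo_tool --translation '[[0.003,-0.002,0.01],[0,0,0.03],[0,0,0.03],[0,0,0.02],[0,0,0.0165],[0,0,0],[0,0,0]]' --turn '[[0,0,0],[0,0,0],[0,0,0],[0,0,0],[0,0,0],[0,0,0],[0,0,0]]'

```text
clock: 9.12
tool_pos: [0.5351, 0.0932, 0.0906]
eef_rot: [0.727, 0.687, 0.0, 0.0]
contact_force: [0.5, 0.3, -0.4]
opening: 0.8
finger_force: 0.0
```

Request:
servo_tool --translation '[[0,0,0],[0,0,0],[0,0,0],[0,0,0],[0,0,0],[0,0,0],[0,0,-0.02],[0,0,-0.02],[0,0,0],[0,0,0]]' --turn '[[0,0,0],[0,0,0],[0,0,0],[0,0,0],[0,0,0],[0,0,0],[0,0,0],[0,0,0],[0,0,0],[0,0,0]]' --grip 0.0 --grip_force 25

```text
clock: 10.38
tool_pos: [0.5343, 0.0928, 0.1295]
eef_rot: [0.727, 0.687, -0.001, -0.0]
contact_force: [-0.3, 0.1, -1.4]
opening: 0.373
finger_force: 25.0
```

Request:
servo_tool --translation '[[-0.02,0.006,0],[-0.04,0.008,0],[-0.05,0.01,0],[-0.055,0.01,0],[-0.055,0.01,0],[-0.045,0.01,0],[-0.03,0.006,0],[-0.015,0.004,0],[-0.0075,0.0007,0],[0,0,0]]' --turn '[[0,0,0],[0,0,0],[0,0,0],[0,0,0],[0,0,0],[0,0,0],[0,0,0],[0,0,0],[0,0,0],[0,0,0]]'

```text
clock: 11.62
tool_pos: [0.5815, -0.2265, 0.1299]
eef_rot: [0.726, 0.687, 0.0, -0.0]
contact_force: [0.0, 0.5, -1.1]
opening: 0.372
finger_force: 25.0
```

Request:
servo_tool --translation '[[0,0,0.015],[0,0,0.015],[0,0,0.008],[0,0,0.004],[0,0,0],[0,0,0]]' --turn '[[0,0,0],[0,0,0],[0,0,0],[0,0,0],[0,0,0],[0,0,0]]'

```text
clock: 12.38
tool_pos: [0.5819, -0.2276, 0.0886]
eef_rot: [0.727, 0.687, 0.0, 0.0]
contact_force: [0.2, -0.1, -2.0]
opening: 0.372
finger_force: 25.0
```

Request:
servo_tool --translation '[[0,0,0.002],[0,0,0.0015],[0,0,0.0005],[0,0,0]]' --turn '[[0,0,0],[0,0,0],[0,0,0],[0,0,0]]'

```text
clock: 12.88
tool_pos: [0.5816, -0.2276, 0.0842]
eef_rot: [0.727, 0.687, -0.0, 0.0]
contact_force: [-0.6, -0.4, -1.3]
opening: 0.37
finger_force: 25.0
```

Request:
servo_tool --translation '[[0,0,0.001],[0,0,0]]' --turn '[[0,0,0],[0,0,0]]'

```text
clock: 13.12
tool_pos: [0.5816, -0.2276, 0.0842]
eef_rot: [0.727, 0.687, -0.0, 0.0]
contact_force: [-2.1, 0.1, 5.8]
opening: 0.372
finger_force: 25.0
```

Request:
servo_tool --translation '[[0,0,0],[0,0,0],[0,0,0],[0,0,-0.02],[0,0,-0.05],[0,0,-0.05],[0.04,0,-0.02],[0.05,0,0],[0.05,0,0],[0.03,0,0]]' --turn '[[0,0,0],[0,0,0],[0,0,0],[0,0,0],[0,0,0],[0,0,0],[0,0,0],[0,0,0],[0,0,0],[0,0,0]]' --grip 0.65

```text
clock: 14.38
tool_pos: [0.5914, -0.0542, 0.225]
eef_rot: [0.725, 0.688, 0.001, 0.0]
contact_force: [-0.5, -0.7, -0.7]
opening: 0.647
finger_force: 0.0
```

Request:
servo_tool --translation '[[0,0,0],[0,0,0],[0,0,0]]' --turn '[[0,0,-0.055],[0,0,0],[0,0,0]]'

```text
clock: 14.75
tool_pos: [0.5912, -0.0585, 0.2238]
eef_rot: [0.708, 0.706, 0.0, 0.0]
contact_force: [0.5, 0.8, 0.1]
opening: 0.651
finger_force: 0.0
```

```bash
python3 - <<'E'
from h import *
import pickle
d={n:snap(n) for n in('top','wrist')};pickle.dump(d,open('d2.pkl','wb'))
st=r.get_state();print(st['tool_pos'].round(4),st['eef_rot'].round(4))
save(d['wrist'],'w3.png')
def reg(s,n,a,b,x0,x1,y0,y1):
    P=cloud(s);z=P[...,2]
    m=(z>a)&(z<b)&(P[...,0]>x0)&(P[...,0]<x1)&(P[...,1]>y0)&(P[...,1]<y1);p=P[m]
    print(n,len(p),[np.round(q,4) for q in cv2.minAreaRect(p[:,:2].astype(np.float32))] if len(p)>3 else '',p.mean(0))
t,w=d['top'],d['wrist']
reg(t,'tin',.12,.146,.4,.52,-.3,-.18)
reg(t,'soap',.12,.146,.53,.65,-.3,-.15)
reg(t,'testertop',.07,.09,.55,.62,.0,.07);reg(w,'testertop w',.07,.09,.55,.62,.0,.07)
reg(t,'green',.07,.09,.47,.55,.32,.39)
blob(t,(105,80,40),(130,255,255),(200,260,185,245),.016,'felt t')
hsv=cv2.cvtColor(w['img'],cv2.COLOR_RGB2HSV)
blob(w,(105,80,40),(130,255,255),(0,560,0,420),.016,'felt w')
E
```

```text
[ 0.5911 -0.0585  0.2234] [ 7.081e-01  7.062e-01 -0.000e+00  2.000e-04]
tin 125 [array([ 0.4549, -0.2492]), array([0.0334, 0.028 ]), np.float64(35.8381)] [ 0.45500311 -0.24890329  0.1362856 ]
soap 404 [array([ 0.5813, -0.2299]), array([0.0839, 0.0334]), np.float64(87.5025)] [ 0.58116396 -0.22976171  0.12935066]
testertop 78 [array([0.5864, 0.0336]), array([0.0252, 0.025 ]), np.float64(0.6261)] [0.5868752  0.03369048 0.07619469]
testertop w 716 [array([0.586 , 0.0345]), array([0.0264, 0.0274]), np.float64(0.0349)] [0.58611571 0.03440595 0.0774557 ]
green 80 [array([0.5081, 0.3518]), array([0.0274, 0.0249]), np.float64(89.7724)] [0.50913457 0.35069544 0.07608108]
felt t rect [0.5382 0.0737] [0.049  0.0721] 0.2 circ [array([0.54  , 0.0723]), np.float64(0.0415)]
felt w rect [0.536  0.0872] [0.1037 0.0574] 90.0 circ [array([0.5355, 0.0873]), np.float64(0.0587)]
```

View pics/w3.png

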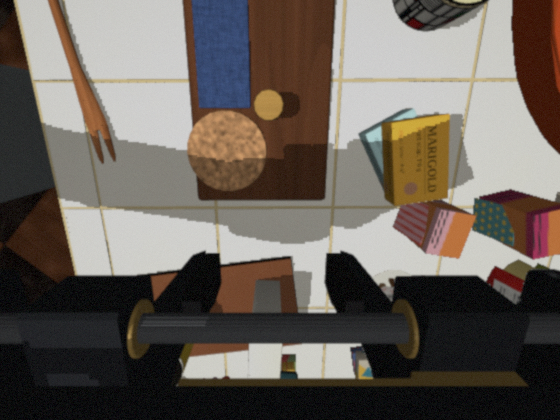

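The wrist view shows the board cleared: felt pad at (222,50), cork pad at (227,150), and the brass tester cap at (268,105) at (0.586,0.034). The tin and carton stand on the mat. I'm picking the tester.

Request:
servo_tool --translation '[[0.03,-0.003,0],[0.04,-0.002,0.02],[0.022,0,0.03],[0,0,0.04],[0,0,0.035],[0,0,0.03],[0,0,0.016],[0,0,0],[0,0,0]]' --turn '[[0,0,0],[0,0,0],[0,0,0],[0,0,0],[0,0,0],[0,0,0],[0,0,0],[0,0,0],[0,0,0]]'

```text
clock: 15.98
tool_pos: [0.5871, 0.0343, 0.0532]
eef_rot: [0.708, 0.707, 0.001, 0.001]
contact_force: [0.3, 0.1, 0.4]
opening: 0.652
finger_force: 0.0
```

```bash
python3 - <<'E'
from h import *
import pickle
d=pickle.load(open('d2.pkl','rb'));w,t=d['wrist'],d['top']
print(cv2.cvtColor(w['img'],cv2.COLOR_RGB2HSV)[[150,140,190,20],[227,210,260,300]])
g=blob(w,(5,90,120),(25,255,255),(180,275,105,197),.016,'cork w')
a=cv2.fitEllipse(g);print(a)
blob(t,(12,90,130),(25,255,255),(250,295,205,245),.016,'cork t')
s=snap('top');hsv=cv2.cvtColor(s['img'],cv2.COLOR_RGB2HSV);c=s['img'][205:270,115:205,::-1]
cv2.imwrite('pics/bar.png',cv2.resize(c,None,fx=8,fy=8,interpolation=cv2.INTER_CUBIC))
P=cloud(s)
u,v=165,238;pa=P[v-9:v+10,u-10:u+11].reshape(-1,3);m=(pa[:,2]<.022);print('hole floor',m.sum(),pa[m].mean(0),cv2.minEnclosingCircle(pa[m][:,:2].astype(np.float32)))
print(r.get_state()['tool_pos'])
E
```

```text
[[ 15 120 168]
 [ 15 122 198]
 [ 11 139  55]
 [ 11 161  84]]
cork w rect [0.5374 0.002 ] [0.0598 0.091 ] 85.0 circ [array([ 0.5359, -0.0109]), np.float64(0.0462)]
((0.5362833738327026, 0.0014272178523242474), (0.05722751095890999, 0.09487716108560562), 87.54515075683594)
cork t rect [0.5384 0.0045] [0.0895 0.0548] 0.2 circ [array([ 0.5385, -0.0099]), np.float64(0.0454)]
hole floor 79 [0.49186026 0.2804296  0.01312944] ((0.49294883012771606, 0.277671217918396), 0.024827199056744576)
[0.58713117 0.0343197  0.0533519 ]
```

View pics/bar.png

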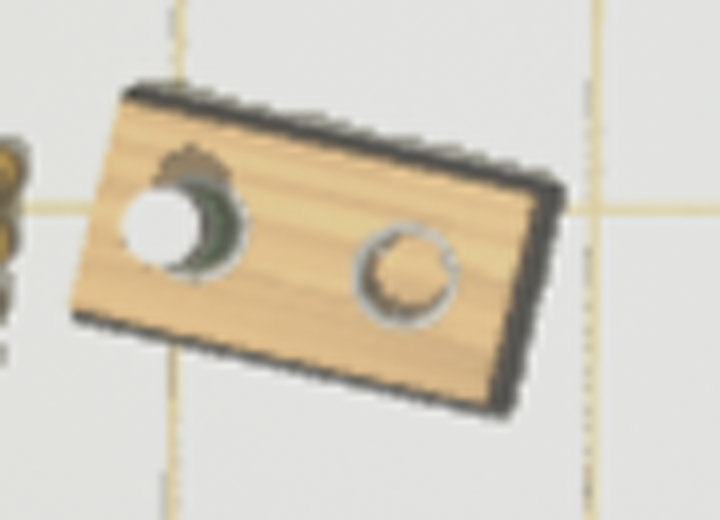

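The bar crop shows the empty ring centred at (407,276), top-image (165.5,239), and the green tester with its white cap at (160,228). I'm gripping the tester and lifting it.

Request:
servo_tool --translation '[[0,0,0.007],[0,0,0.0035],[0,0,0],[0,0,0]]' --turn '[[0,0,0],[0,0,0],[0,0,0],[0,0,0]]'

```text
clock: 16.52
tool_pos: [0.5862, 0.0342, 0.0416]
eef_rot: [0.707, 0.707, 0.0, 0.0]
contact_force: [-0.6, 0.2, 0.4]
opening: 0.648
finger_force: 0.0
```

Request:
servo_tool --translation '[[0,0,0],[0,0,0],[0,0,0],[0,0,0],[0,0,0],[0,0,0],[0,0,-0.02],[0,0,-0.03],[0,0,-0.03],[0,0,0]]' --turn '[[0,0,0],[0,0,0],[0,0,0],[0,0,0],[0,0,0],[0,0,0],[0,0,0],[0,0,0],[0,0,0],[0,0,0]]' --grip 0.0 --grip_force 40

```text
clock: 17.77
tool_pos: [0.5876, 0.0345, 0.1236]
eef_rot: [0.708, 0.707, 0.002, 0.001]
contact_force: [0.4, -0.6, -1.0]
opening: 0.305
finger_force: 39.9
```

Request:
servo_tool --translation '[[0.02,-0.015,0],[0.03,-0.02,0],[0.035,-0.025,0],[0.03,-0.02,0],[0.02,-0.015,0],[0,0,0],[0,0,0]]' --turn '[[0,0,0],[0,0,0],[0,0,0],[0,0,0.074],[0,0,0.074],[0,0,0.074],[0,0,0]]'

```text
clock: 18.65
tool_pos: [0.4921, 0.1702, 0.1208]
eef_rot: [0.781, 0.625, -0.001, 0.0]
contact_force: [0.6, 0.6, -0.8]
opening: 0.303
finger_force: 39.9
```

```bash
python3 - <<'E'
from h import *
from scipy.spatial.transform import Rotation as Ro
s=snap('wrist');save(s,'w4.png');st=r.get_state()
print('tcp',st['tool_pos'].round(4),st['eef_rot'].round(4))
R=Ro.from_quat(st['eef_rot']).as_matrix();print(R.round(3))
t=snap('top');print('ring top',cast(t,[165.44,239.06],.03).round(4))
P=cloud(s);z=P[...,2]
m=(z>.066)&(z<.09)&(P[...,1]>.3);p=P[m];k=cv2.minAreaRect(p[:,:2].astype(np.float32));print('green w',len(p),k)
E
```

```text
tcp [0.4924 0.1699 0.1209] [ 7.810e-01  6.246e-01 -8.000e-04  1.000e-04]
[[ 0.22   0.976 -0.001]
 [ 0.976 -0.22  -0.001]
 [-0.001 -0.001 -1.   ]]
ring top [[0.4928 0.2773 0.03  ]]
green w 0 ((0.0, 0.0), (0.0, 0.0), 0.0)
```

View pics/w4.png

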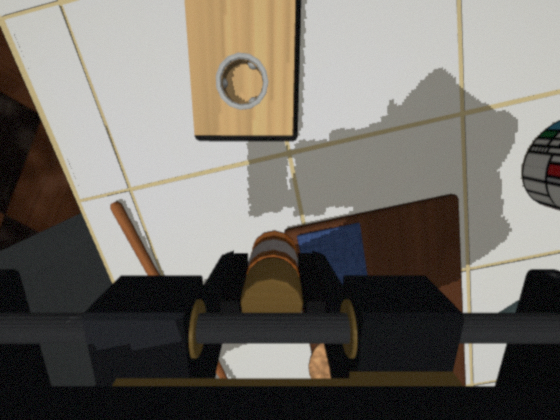

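The wrist view shows the socket ring at about (241,81) and the tester upright between the fingers, with its foot at about (273,240). I'll refine the ring centre.

```bash
python3 - <<'E'
from h import *
s=snap('wrist');hsv=cv2.cvtColor(s['img'],cv2.COLOR_RGB2HSV)
m=np.zeros(hsv.shape[:2],np.uint8);b=(50,112,205,280)
m[50:112,205:280]=cv2.inRange(hsv,(0,0,60),(180,60,255))[50:112,205:280]
c=max(cv2.findContours(m,0,1)[0],key=cv2.contourArea)[:,0]
w=cast(s,c,.03)[:,:2].astype(np.float32)
print(cv2.fitEllipse(c.astype(np.float32)),cv2.fitEllipse(w),cv2.minEnclosingCircle(w))
# tester in hand: lateral offset in tool frame from foot-front pixels
P=cloud(s);q=P[225:260,240:310].reshape(-1,3);st=r.get_state();q=q[(q[:,2]>.06)]
from scipy.spatial.transform import Rotation as Ro
l=(q-st['tool_pos'])@Ro.from_quat(st['eef_rot']).as_matrix()
print('tool-frame',len(l),np.percentile(l,[2,50,98],0).round(4))
for z0 in(.005,.012,.018,.022,.028):
    k=l[abs(l[:,2]-z0)<.002]
    if len(k)>5: print(z0,len(k),'y',np.percentile(k[:,1],[2,50,98]).round(4),'xmax',k[:,0].max().round(4))
E
```

```text
((240.4143829345703, 80.24658966064453), (51.238407135009766, 56.080169677734375), 169.70692443847656) ((0.49140965938568115, 0.2789822816848755), (0.03807731717824936, 0.03809792175889015), 150.07162475585938) ((0.49137696623802185, 0.278956800699234), 0.019531846046447754)
tool-frame 1254 [[ 0.005  -0.017  -0.0144]
 [ 0.0122 -0.0008 -0.0001]
 [ 0.0141  0.016   0.0227]]
0.005 121 y [-0.014  -0.0019  0.0109] xmax 0.0143
0.012 113 y [-0.0136 -0.0013  0.0117] xmax 0.0143
0.018 13 y [-0.0082 -0.0007  0.0076] xmax 0.0126
0.022 188 y [-0.0137 -0.0004  0.0119] xmax 0.0139
```

Request:
servo_tool --translation '[[0.02,-0.005,0],[0.04,-0.009,0],[0.03,-0.007,0.01],[0.0157,-0.0028,0.02],[0,0,0.02],[0,0,0],[0,0,0]]' --turn '[[0,0,0],[0,0,0],[0,0,0],[0,0,0],[0,0,0],[0,0,0],[0,0,0]]'

```text
clock: 19.68
tool_pos: [0.4932, 0.2794, 0.0722]
eef_rot: [0.781, 0.624, 0.0, -0.0]
contact_force: [0.1, 0.4, -0.5]
opening: 0.305
finger_force: 39.9
```

```bash
python3 - <<'E'
from h import *
st=r.get_state();print(st['tool_pos'].round(4),st['eef_rot'].round(4),st['contact_force'].round(1))
E
```

```text
[0.4932 0.2794 0.0722] [ 7.813e-01  6.241e-01  5.000e-04 -1.000e-04] [ 0.1  0.4 -0.5]
```

Request:
servo_tool --translation '[[-0.0013,-0.0005,0.006],[0,0,0.006],[0,0,0.003],[0,0,0.003],[0,0,0]]' --turn '[[0,0,0],[0,0,0],[0,0,0],[0,0,0],[0,0,0]]'

```text
clock: 20.3
tool_pos: [0.4921, 0.2775, 0.0534]
eef_rot: [0.781, 0.624, -0.0, -0.0]
contact_force: [0.1, -0.3, 0.7]
opening: 0.303
finger_force: 39.9
```

Request:
servo_tool --translation '[[0,0,0.002],[0,0,0.002],[0,0,0.001],[0,0,0]]' --turn '[[0,0,0],[0,0,0],[0,0,0],[0,0,0]]'

```text
clock: 20.8
tool_pos: [0.4924, 0.2784, 0.0494]
eef_rot: [0.781, 0.624, 0.001, -0.0]
contact_force: [-0.6, 0.1, 7.1]
opening: 0.305
finger_force: 39.9
```

Request:
servo_tool --translation '[[0,0,0.001],[0,0,0.001],[0,0,0.001],[0,0,0.001],[0,0,0]]' --turn '[[0,0,0],[0,0,0],[0,0,0],[0,0,0],[0,0,0]]'

```text
clock: 21.42
tool_pos: [0.4927, 0.278, 0.0448]
eef_rot: [0.781, 0.624, 0.001, -0.0]
contact_force: [1.0, 0.2, -1.4]
opening: 0.304
finger_force: 39.9
```

Request:
servo_tool --translation '[[0,0,0.001],[0,0,0.001],[0,0,0.001],[0,0,0.001],[0,0,0]]' --turn '[[0,0,0],[0,0,0],[0,0,0],[0,0,0],[0,0,0]]'

```text
clock: 22.05
tool_pos: [0.4922, 0.2781, 0.0415]
eef_rot: [0.781, 0.624, 0.0, -0.0]
contact_force: [-1.3, 0.9, 7.4]
opening: 0.303
finger_force: 39.9
```

Request:
servo_tool --translation '[[0,0,0.001],[0,0,0.001],[0,0,0]]' --turn '[[0,0,0],[0,0,0],[0,0,0]]'

```text
clock: 22.42
tool_pos: [0.4924, 0.2782, 0.0413]
eef_rot: [0.781, 0.624, 0.001, 0.0]
contact_force: [-3.2, -1.0, 22.8]
opening: 0.303
finger_force: 39.9
```

Request:
servo_tool --translation '[[0,0,-0.002],[0,0,0],[0,0,0],[0,0,0],[0,0,-0.02],[0,0,-0.04],[0,0,-0.05],[-0.05,0,-0.02],[-0.06,0,0],[0,0,0]]' --turn '[[0,0,0],[0,0,0],[0,0,0],[0,0,0],[0,0,0],[0,0,0],[0,0,0],[0,0,0],[0,0,0],[0,0,0]]' --grip 0.65

```text
clock: 23.68
tool_pos: [0.4665, 0.1639, 0.1705]
eef_rot: [0.784, 0.621, -0.003, 0.001]
contact_force: [-0.0, 0.3, -0.6]
opening: 0.653
finger_force: 0.0
```

```bash
python3 - <<'E'
from h import *
st=r.get_state();print(st['tool_pos'].round(4),st['eef_rot'].round(4))
def reg(s,n,a,b,x0,x1,y0,y1):
    P=cloud(s);z=P[...,2]
    m=(z>a)&(z<b)&(P[...,0]>x0)&(P[...,0]<x1)&(P[...,1]>y0)&(P[...,1]<y1);p=P[m]
    print(n,len(p),[np.round(q,4) for q in cv2.minAreaRect(p[:,:2].astype(np.float32))] if len(p)>3 else '','z pct',np.percentile(p[:,2],[20,50,80,95]).round(4) if len(p) else '')
w=snap('wrist');t=snap('top');save(w,'w5.png')
for n,s in(('w',w),('t',t)):
    reg(s,n+' tester',.06,.1,.46,.53,.25,.31);reg(s,n+' bar',.022,.04,.46,.53,.25,.31);reg(s,n+' green',.06,.1,.46,.55,.32,.39)
reg(t,'tin',.12,.146,.4,.52,-.3,-.18);reg(t,'soap',.12,.146,.53,.65,-.3,-.15)
E
```

```text
[0.4665 0.1639 0.1705] [ 0.7836  0.6213 -0.0029  0.0014]
w tester 1251 [array([0.4914, 0.2784]), array([0.0276, 0.0267]), np.float64(75.1555)] z pct [0.0767 0.0775 0.0781 0.0787]
w bar 4492 [array([0.495, 0.28 ]), array([0.07, 0.06]), np.float64(0.0023)] z pct [0.031  0.0316 0.0323 0.033 ]
w green 0  z pct 
t tester 0  z pct 
t bar 38 [array([0.5192, 0.3035]), array([0.0139, 0.0265]), np.float64(73.0512)] z pct [0.0275 0.0309 0.0324 0.0342]
t green 93 [array([0.5094, 0.3516]), array([0.0264, 0.0266]), np.float64(67.6277)] z pct [0.0708 0.0752 0.0773 0.0797]
tin 151 [array([ 0.4537, -0.2471]), array([0.0326, 0.0333]), np.float64(37.5863)] z pct [0.1326 0.1358 0.1384 0.1405]
soap 406 [array([ 0.5813, -0.2296]), array([0.0849, 0.0333]), np.float64(87.2293)] z pct [0.1271 0.1295 0.1318 0.1339]
```

Tester top minus bar top is 46 mm, exactly the home height, so it clicked in. Next I return the carton, then the tin.

Request:
servo_tool --translation '[[0,0,-0.015],[0,0,-0.015],[-0.04,0.015,0],[-0.055,0.018,0],[-0.055,0.018,0],[-0.055,0.018,0],[-0.055,0.018,0],[-0.055,0.018,0],[-0.045,0.017,0],[-0.0275,0.012,0]]' --turn '[[0,0,-0.09],[0,0,-0.0915],[0,0,0],[0,0,0],[0,0,0],[0,0,0],[0,0,0],[0,0,0],[0,0,0],[0,0,0]]' --grip 0.65 --grip_force 25

```text
clock: 25.02
tool_pos: [0.5873, -0.2242, 0.2001]
eef_rot: [0.722, 0.692, 0.0, 0.0]
contact_force: [0.4, 1.3, -0.1]
opening: 0.648
finger_force: 0.0
```

Request:
servo_tool --translation '[[0,0,0],[0,0,0]]' --turn '[[0,0,0],[0,0,0]]'

```text
clock: 25.28
tool_pos: [0.5862, -0.2197, 0.2004]
eef_rot: [0.721, 0.693, 0.001, -0.001]
contact_force: [0.4, 0.4, -0.4]
opening: 0.654
finger_force: 0.0
```

Request:
servo_tool --translation '[[-0.0095,-0.0043,0],[0,0,0.01],[0,0,0]]' --turn '[[0,0,0],[0,0,0],[0,0,0]]'

```text
clock: 25.65
tool_pos: [0.5801, -0.2314, 0.1897]
eef_rot: [0.721, 0.692, -0.001, -0.001]
contact_force: [0.7, -0.1, 0.9]
opening: 0.652
finger_force: 0.0
```

Request:
servo_tool --translation '[[0.0015,0.001,0.02],[0,0,0.03],[0,0,0.03],[0,0,0.02],[0,0,0.005],[0,0,0]]' --turn '[[0,0,0],[0,0,0],[0,0,0],[0,0,0],[0,0,0],[0,0,0]]'

```text
clock: 26.4
tool_pos: [0.5825, -0.2302, 0.086]
eef_rot: [0.722, 0.692, 0.0, 0.0]
contact_force: [0.0, 0.1, -0.6]
opening: 0.652
finger_force: 0.0
```

Request:
servo_tool --translation '[[0,0,0],[0,0,0],[0,0,0],[0,0,0],[0,0,0],[0,0,0],[0,0,-0.02],[0,0,-0.03],[0,0,0],[0,0,0]]' --turn '[[0,0,0],[0,0,0],[0,0,0],[0,0,0],[0,0,0],[0,0,0],[0,0,0],[0,0,0],[0,0,0],[0,0,0]]' --grip 0.0 --grip_force 25

```text
clock: 27.65
tool_pos: [0.5815, -0.2304, 0.1353]
eef_rot: [0.722, 0.692, -0.0, -0.0]
contact_force: [0.3, 0.4, -1.9]
opening: 0.375
finger_force: 24.9
```

Request:
servo_tool --translation '[[0.02,-0.004,0],[0.04,-0.008,0],[0.05,-0.01,0],[0.055,-0.01,0],[0.055,-0.01,0],[0.045,-0.008,0],[0.03,-0.005,0],[0.015,-0.0025,0],[0.0082,-0.001,0],[0,0,0]]' --turn '[[0,0,0],[0,0,0],[0,0,0],[0,0,0],[0,0,0],[0,0,0],[0,0,0],[0,0,-0.04],[0,0,0],[0,0,0]]'

```text
clock: 28.9
tool_pos: [0.5364, 0.0895, 0.1354]
eef_rot: [0.708, 0.706, -0.0, 0.0]
contact_force: [-1.3, 0.2, -1.3]
opening: 0.371
finger_force: 24.9
```

Request:
servo_tool --translation '[[0,0,0.015],[0,0,0.015],[0,0,0.006],[0,0,0.003],[0,0,0],[0,0,0]]' --turn '[[0,0,0],[0,0,0],[0,0,0],[0,0,0],[0,0,0],[0,0,0]]'

```text
clock: 29.65
tool_pos: [0.5368, 0.0901, 0.097]
eef_rot: [0.708, 0.707, 0.0, 0.0]
contact_force: [0.1, -0.7, -1.1]
opening: 0.372
finger_force: 24.9
```

Request:
servo_tool --translation '[[0,0,0.002],[0,0,0.0015],[0,0,0.001],[0,0,0]]' --turn '[[0,0,0],[0,0,0],[0,0,0],[0,0,0]]'

```text
clock: 30.15
tool_pos: [0.5365, 0.09, 0.0923]
eef_rot: [0.708, 0.707, 0.0, 0.0]
contact_force: [0.3, 0.1, -0.2]
opening: 0.373
finger_force: 24.9
```

Request:
servo_tool --translation '[[0,0,0.001],[0,0,0]]' --turn '[[0,0,0],[0,0,0]]'

```text
clock: 30.4
tool_pos: [0.5365, 0.09, 0.0922]
eef_rot: [0.708, 0.707, 0.0, 0.0]
contact_force: [-2.4, -0.8, 9.4]
opening: 0.374
finger_force: 24.9
```

Request:
servo_tool --translation '[[0,0,-0.001],[0,0,0],[0,0,0],[0,0,-0.02],[0,0,-0.05],[0,0,-0.04],[-0.04,-0.01,0],[-0.055,-0.015,0],[-0.055,-0.015,0],[-0.055,-0.015,0]]' --turn '[[0,0,0],[0,0,0],[0,0,0],[0,0,0],[0,0,0],[0,0,0],[0,0,0],[0,0,0],[0,0,0],[0,0,0]]' --grip 0.65

```text
clock: 31.65
tool_pos: [0.4807, -0.1166, 0.2021]
eef_rot: [0.708, 0.707, 0.0, 0.0]
contact_force: [0.3, -0.7, 1.1]
opening: 0.648
finger_force: 0.0
```

Request:
servo_tool --translation '[[-0.055,-0.012,0],[-0.045,-0.01,0],[-0.0325,-0.0055,0],[0,0,0],[0,0,0]]' --turn '[[0,0,0],[0,0,0],[0,0,0],[0,0,0],[0,0,0]]' --grip 0.9

```text
clock: 32.28
tool_pos: [0.4538, -0.2462, 0.2021]
eef_rot: [0.707, 0.707, 0.0, -0.0]
contact_force: [0.1, 0.8, -0.0]
opening: 0.903
finger_force: 0.0
```

```bash
python3 - <<'E'
from h import *
t=snap('top');P=cloud(t);z=P[...,2];save(t,'t6.png')
def reg(n,a,b,x0,x1,y0,y1):
    m=(z>a)&(z<b)&(P[...,0]>x0)&(P[...,0]<x1)&(P[...,1]>y0)&(P[...,1]<y1);p=P[m]
    print(n,len(p),[np.round(q,4) for q in cv2.minAreaRect(p[:,:2].astype(np.float32))] if len(p)>3 else '',np.percentile(p[:,2],50).round(4))
reg('soap',.12,.15,.48,.6,.03,.15);reg('tester',.06,.1,.46,.53,.25,.31);reg('candle',.05,.09,.7,.82,.1,.2)
blob(t,(12,90,130),(25,255,255),(240,295,200,250),.016,'cork t')
blob(t,(105,80,40),(130,255,255),(200,260,185,245),.016,'felt t')
st=r.get_state();print(st['tool_pos'],st['eef_rot'])
E
```

```text
soap 426 [array([0.536, 0.09 ]), array([0.0321, 0.085 ]), np.float64(0.1847)] 0.1358
tester 89 [array([0.4918, 0.2774]), array([0.0273, 0.025 ]), np.float64(89.3598)] 0.0754
candle 375 [array([0.7383, 0.1549]), array([0.0815, 0.045 ]), np.float64(85.6608)] 0.0605
cork t rect [ 0.5385 -0.0143] [0.0895 0.0923] 0.2 circ [array([ 0.5371, -0.0142]), np.float64(0.0478)]Traceback (most recent call last):
  File "<stdin>", line 8, in <module>
  File "h.py", line 20, in blob
    c=max(cv2.findContours(m,0,1)[0],key=cv2.contourArea)[:,0]
      ~~~^^^^^^^^^^^^^^^^^^^^^^^^^^^^^^^^^^^^^^^^^^^^^^^^
ValueError: max() iterable argument is empty
```

Request:
servo_tool --translation '[[-0.001,0,0.02],[0,0,0.03],[0,0,0.02],[0,0,0.0145],[0,0,0],[0,0,0]]' --turn '[[0,0,0],[0,0,0],[0,0,0],[0,0,0],[0,0,0],[0,0,0]]'

```text
clock: 33.08
tool_pos: [0.4541, -0.2481, 0.1182]
eef_rot: [0.707, 0.707, 0.0, 0.0]
contact_force: [-0.6, -0.5, -0.1]
opening: 0.898
finger_force: 0.0
```

Request:
servo_tool --translation '[[0,0,0],[0,0,0],[0,0,0],[0,0,0],[0,0,0],[0,0,0],[0,0,-0.02],[0,0,-0.02],[0,0,0],[0,0,0]]' --turn '[[0,0,0],[0,0,0],[0,0,0],[0,0,0],[0,0,0],[0,0,0],[0,0,0],[0,0,0],[0,0,0],[0,0,0]]' --grip 0.0

```text
clock: 34.33
tool_pos: [0.4529, -0.2483, 0.1569]
eef_rot: [0.708, 0.707, -0.0, -0.001]
contact_force: [-0.5, -0.4, -3.4]
opening: 0.415
finger_force: 25.0
```

Request:
servo_tool --translation '[[0.02,0.007,0],[0.04,0.014,0],[0.05,0.018,0],[0.05,0.018,0],[0.04,0.015,0],[0.02,0.008,0],[0.0143,0.004,0],[0,0,0.01],[0,0,0],[0,0,0]]' --turn '[[0,0,0],[0,0,0],[0,0,0],[0,0,0],[0,0,0],[0,0,0],[0,0,0],[0,0,0],[0,0,0],[0,0,0]]'

```text
clock: 35.58
tool_pos: [0.5373, -0.0158, 0.1473]
eef_rot: [0.708, 0.706, -0.001, -0.0]
contact_force: [0.4, 0.1, -3.1]
opening: 0.413
finger_force: 25.0
```

Request:
servo_tool --translation '[[0,0,0.012],[0,0,0.006],[0,0,0.002],[0,0,0.001],[0,0,0],[0,0,0]]' --turn '[[0,0,0],[0,0,0],[0,0,0],[0,0,0],[0,0,0],[0,0,0]]'

```text
clock: 36.33
tool_pos: [0.538, -0.0142, 0.1268]
eef_rot: [0.708, 0.707, 0.0, 0.0]
contact_force: [0.2, -0.2, -2.3]
opening: 0.416
finger_force: 25.0
```

Request:
servo_tool --translation '[[0,0,0.0015],[0,0,0.0015],[0,0,0]]' --turn '[[0,0,0],[0,0,0],[0,0,0]]'

```text
clock: 36.7
tool_pos: [0.5379, -0.0142, 0.1238]
eef_rot: [0.708, 0.707, 0.0, 0.0]
contact_force: [0.8, 0.1, -0.2]
opening: 0.412
finger_force: 25.0
```

Just touching. I'll release, lift away and check.

Request:
servo_tool --translation '[[0,0,0.0005],[0,0,0],[0,0,0]]' --turn '[[0,0,0],[0,0,0],[0,0,0]]'

```text
clock: 37.08
tool_pos: [0.5379, -0.0142, 0.1237]
eef_rot: [0.708, 0.707, 0.0, 0.0]
contact_force: [-0.6, -0.2, 5.1]
opening: 0.41
finger_force: 25.0
```

Request:
servo_tool --translation '[[0,0,0],[0,0,0],[0,0,0],[0,0,-0.02],[0,0,-0.04],[0,0,-0.04],[-0.05,0,-0.02],[-0.06,0,0],[-0.06,0,0],[0,0,0]]' --turn '[[0,0,0],[0,0,0],[0,0,0],[0,0,0],[0,0,0],[0,0,0],[0,0,0],[0,0,0],[0,0,0],[0,0,0]]' --grip 0.8

```text
clock: 38.33
tool_pos: [0.5362, -0.1914, 0.2424]
eef_rot: [0.711, 0.703, -0.002, 0.001]
contact_force: [0.6, 1.0, 0.1]
opening: 0.802
finger_force: 0.0
```

Request:
servo_tool --translation '[[0,0,0],[0,0,0],[0,0,0],[0,0,0]]' --turn '[[0,0,0],[0,0,0],[0,0,0],[0,0,0]]'

```text
clock: 38.83
tool_pos: [0.5378, -0.1833, 0.2432]
eef_rot: [0.707, 0.707, 0.0, 0.0]
contact_force: [-0.1, -0.3, -0.6]
opening: 0.802
finger_force: 0.0
```

```bash
python3 - <<'E'
from h import *
t=snap('top');P=cloud(t);z=P[...,2]
def reg(n,a,b,x0,x1,y0,y1):
    m=(z>a)&(z<b)&(P[...,0]>x0)&(P[...,0]<x1)&(P[...,1]>y0)&(P[...,1]<y1);p=P[m]
    print(n,len(p),[np.round(q,4) for q in cv2.minAreaRect(p[:,:2].astype(np.float32))] if len(p)>3 else '',np.percentile(p[:,2],50).round(4) if len(p) else '')
reg('tin',.132,.16,.48,.6,-.06,.03)
reg('soap',.12,.15,.48,.6,.03,.15);reg('tester',.06,.1,.46,.53,.25,.31);reg('candle',.05,.09,.7,.82,.1,.2)
c=t['img'][170:280,105:325,::-1];cv2.imwrite('pics/t7.png',cv2.resize(c,None,fx=3.6,fy=3.6,interpolation=cv2.INTER_CUBIC))
E
```

```text
tin 139 [array([ 0.5375, -0.0132]), array([0.0317, 0.0343]), np.float64(89.6483)] 0.1417
soap 426 [array([0.5359, 0.0899]), array([0.0319, 0.0847]), np.float64(0.1455)] 0.1359
tester 91 [array([0.4916, 0.2768]), array([0.0249, 0.0278]), np.float64(0.2299)] 0.0754
candle 378 [array([0.7384, 0.1553]), array([0.082 , 0.0453]), np.float64(85.4467)] 0.0604
```

View pics/t7.png

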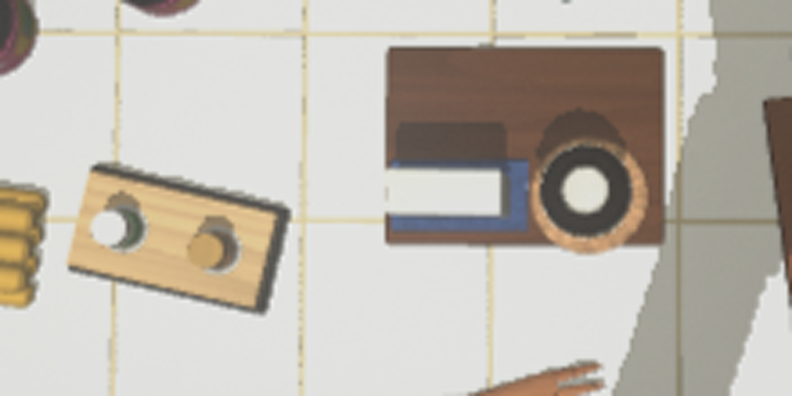

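The final view shows the tin centred on the cork at (585,190), the carton on the felt at (445,190), and the tester seated in the bar at (210,250). I'll do one numeric check of the felt pad's ends before handing in.

```bash
python3 - <<'E'
from h import *
import pickle
t=snap('top');s=snap('scene')
f=lambda u,v:(105+u/3.6-.4,170+v/3.6-.4)
print('right edge,board L,board R',cast(t,[f(529,190)],.016).round(4),cast(t,[f(387,120),f(664,120)],.012).round(4))
print('felt front/back',cast(t,[f(515,231),f(515,160)],.016).round(4))
w=pickle.load(open('d2.pkl','rb'))['wrist']
h=cv2.cvtColor(w['img'],cv2.COLOR_RGB2HSV);m=cv2.inRange(h,(105,80,40),(130,255,255));v,u=np.nonzero(m[:130]);print('felt rows',v.min(),v.max())
hs=cv2.cvtColor(s['img'],cv2.COLOR_RGB2HSV);m=np.zeros(hs.shape[:2],np.uint8);m[200:300,210:330]=cv2.inRange(hs,(105,80,30),(130,255,255))[200:300,210:330]
v,u=np.nonzero(m);p=cast(s,np.c_[u,v],.016);print('scene felt',len(p),np.percentile(p,[1,99],0).round(4))
E
```

```text
right edge,board L,board R [[0.5415 0.0332 0.016 ]] [[ 0.5976  0.148   0.012 ]
 [ 0.5984 -0.075   0.012 ]]
felt front/back [[0.5086 0.0442 0.016 ]
 [0.5655 0.0446 0.016 ]]
felt rows 0 107
scene felt 120 [[0.507  0.0387 0.016 ]
 [0.5573 0.1431 0.016 ]]
```

```bash
python3 -c "
from plant import r
print(r.finish_job())"
```

```text
the job is handed in; nothing more can be done
None
```

I handed the job in at about 39 s on the robot clock: the tester is seated fully home in the socket, and the tin and carton are upright in the middle of their pads. The candle did not move measurably; the hand-in returned no verdict, so all of this rests on my own camera and force readings.

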